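Rehook the dish clamp's spring with the spring puller

TASK

The tension spring of the dish clamp has come off its anchor post. Take the orange-handled spring puller from its blue holder, catch the yellow loop on the spring's hook end with its tip, and stretch the spring gently, no farther than needed, until its hook sits round the post and holds by itself; then put the puller back upright in its holder, fully home. Move the spring with the puller only, and leave the dishes, pen and bottle alone.

Things in the scene. Friction and masses are not known exactly. Their poses are not given: they have to be found in the camera images.
- jig: Dish clamp: white plate 15 mm thick fixed to the bench, x -50 to 150, y -75 to 100 mm. Origin on the table under the upright 9 mm pin (top 59 mm above the table) on which the spring's fixed eye turns; +x points from this pin to the adjuster block, z up. At y > 0 a 60 mm dish lies under a clamp finger (top 43 mm above the table). The loose spring starts on the -y side of the line from pin to block.
- adjuster: Brass block 22 x 56 x 10 mm (y long) fixed on the plate, carrying the anchor post; origin under its middle, 15 mm above the table, axes as the jig, on the jig's x axis 117 to 129 mm from the spring's pin. The upright steel post (8 mm thick, red cap 11 mm wide, top 61 mm above the table) is clamped in the block's cross slot anywhere from y = -16 to +16 mm: this is not measured.
- spring: The spring's fixed eye; origin on its pin, 45 mm above the table; x points along the spring to its hook end. It swings level about the pin, nearly freely (0.004 N m of friction), from 1.0 rad on the -y side of the jig's x axis to 0.6 rad on the +y side, and cannot be lifted. It starts 0.35 to 0.65 rad on the -y side.
- hook (a joint): Stretch of the spring (m), 0 when slack. The hook end moves out only along the spring's line; pull = 1.1 N at the start plus 0.18 N per mm: about 5 N when hooked on the post, 8 N when pulled 16 mm past it. Over 52 mm, or pulling or pushing the hook with more than 16 N, ruins it.
- hook_seat (a point): Centre of the hook's bend, where the post's axis comes to lie when hooked; 100 mm + stretch from the pin, axes as spring. The hook is a level J of 3 mm wire: shank on the -y side (inner face y = -5, straight from x = 0 back to -20 mm), half-round bend (inner radius 5 mm) at the outer end, nose on the +y side, straight. Seated, the post's axis is about 1 mm outward of this point.
- hook_nose (a point): Tip of the hook's nose, rounded, 5 mm inward and 6.5 mm to +y of hook_seat. The hook goes on thus: on the -y side, stretch until hook_seat is over 11 mm (16 is comfortable) farther from the pin than the post; swing toward +y until you feel the shank meet the post (2 to 3 N of side push); ease back until the bend bears on the post and the puller goes slack.
- pull_loop (a point): Middle of the yellow pulling loop (3 mm wire) at the outer end of the hook, level, 45 mm above the table, 18 mm outward of hook_seat, same axes. Inside it is about 15 mm wide (y) and reaches from 9 mm inward to 12 mm outward of this point; the outer end is a V that centres the puller's rod. There are 30 mm free under it down to the plate.
- puller: Spring puller standing tip down in the holder, 120 mm tall, about 0.12 kg. Origin at the lower end of its tip, z up along the rod. Tip button 7 mm wide (z 0 to 5 mm), steel rod 5 mm thick (z 5 to 58), black collar 34 mm wide (z 58 to 64), orange square handle 22 x 22 mm (z 64 to 120), faces square to the body's x and y axes.
- puller_grip (a point): Middle of the orange handle, 92 mm above the puller's tip.
- holder_mouth (a point): Centre of the hole's mouth in the top of the fixed blue holder (70 x 70 x 78 mm block on a 100 x 90 mm foot), 78 mm above the table. Hole 16 mm wide, down to the table. The puller is home when its collar rests on the block: its tip is then 20 mm above the table, under this point.
- dish_clamped: 60 mm dish, 18 mm high, lying on the jig under the clamp finger; origin under its centre. Leave alone.
- dish_green: Green 90 mm dish, 15 mm high; origin under its centre. Leave alone.
- dish_purple: Purple 90 mm dish, 15 mm high; origin under its centre. Leave alone.
- dish_stack: Stack of five 90 mm dishes, 75 mm high; origin under its centre. Leave alone.
- dish_yellow: Yellow 90 mm dish, 15 mm high; origin under its centre. Leave alone.
- marker: Black marker pen with blue cap, lying along its x axis, 130 mm long, 14 mm thick; origin under its middle. Leave alone.
- agar_bottle: Amber jar with blue cap, 68 mm wide, 130 mm tall; origin under its centre. Leave alone.
Things that resemble listed ones, but are neither listed nor needed, are in the scene too. There is more than one size of the puller; the one meant has the size given above. Of the things that look like the part that bears holder_mouth, the largest one is meant.

How it is judged (in metres and radians):
On the way, in this order (a step that is already met when the one before it is completed fails the run):
1. the puller is out of its holder and pulls the spring out by more than 10 mm (value of joint hook above 0.01 m and contact force between puller and spring above 1 N), for 0.1 s.
2. the hook sits round the post, which carries the spring's pull, and the puller is slack (x of hook_seat in the frame of adjuster between -0.0035 and 0.0035 m and y of hook_seat in the frame of adjuster between -0.02 and 0.02 m and contact force between adjuster and spring above 2.5 N and contact force between puller and spring below 1 N), for 0.1 s.
At the end, for the whole second after the job is handed in: Bend centre of the hook within 3.5 mm of the post along the block's x and 20 mm of the block's middle across it, the post carrying over 2.5 N of the spring's pull; the puller stands released and at rest in its holder, upright within 0.08 rad, home within 4 mm, tip within 6 mm of the hole's centre (all of step 2 and horizontal distance between puller and holder_mouth below 0.006 m and height (world z) of puller between 0.016 and 0.024 m and angle between puller's own z axis and vertical below 0.08 rad and linear speed of puller below 0.02 m/s); the robot touches nothing.
It fails at once if the spring is overstretched (more than 52 mm) (value of joint hook above 0.052 m).
It fails at once if the puller loads the spring with more than 16 N (contact force between puller and spring above 16 N).
It fails at once if the hook or the puller is driven against the post with more than 16 N, or the puller against the clamp (contact force between any of spring, puller and adjuster above 16 N or contact force between puller and jig above 16 N).
It fails at once if the robot itself touches the spring (contact force between any of the fingers, the arm and spring above 0.5 N).
It fails at once if a dish, the marker or the bottle is moved by more than 15 mm (distance of any of dish_clamped, dish_green, dish_purple, dish_stack, dish_yellow, marker, agar_bottle from where it was at the start of the episode above 0.015 m).
It also fails if it takes over 69 s, if anything falls off the work surface, if the arm or the gripper's body presses on something with over 40 N, if the wrist force passes 120 N, or if a joint passes its speed limit or range.

ROBOT

A 7-joint arm with a two-finger parallel gripper is mounted at the origin on the work surface. World frame = base frame: x ahead of the robot, y to its left, z up, the work surface at z = 0. Lengths are in mm, angles in rad, forces in N, time in s.
With the tool pointing down it reaches from about 350 to 900 mm from the base axis. Payload 19.9 kg.
Tool frame: the origin (TCP) lies midway between the tips of the shut fingers; the grasp point (between the pads) lies 19 mm behind it; z points along the fingers, y is the line along which they close (so a half turn about z gives the same grasp; the last joint's range is limited). The gripper opens to 85 mm and grips with 20 to 120 N. Pads are 22 mm wide; open, the fingers measure 114 mm over their backs; the gripper's body (76 mm by 85 mm) begins 54 mm behind the grasp point. The pads swing forward as they close: fully open they stand 13 mm farther back than shut.
Start: joints at [1.127, 0.417, -0.01, 1.614, 0.005, 1.111, -0.053], TCP at [244.415, -575.206, 231.26] pointing down, gripper open.
Joint ranges: [-2.81, 2.81], [-0.39, 2.02], [-1.27, 1.25], [0.06, 2.57], [-1.19, 4.33], [0.19, 2], [-2.82, 2.82]. Speed limits (rad/s): [1.89, 1.89, 2.39, 2.39, 3.01, 3.01, 3.01].

INTERFACE

Orientations are given as a rotation vector (axis times angle).
In Python, from station import env gives the robot as it stands.
- The arm moves only by the tool carry_out, never from a script. Its argument "rows" is a list of rows, each a list of 7 numbers: the shift along the world's x, y, z in mm, then the turn, a rotation vector about the world's x, y, z in degrees, then the finger opening in mm, from 0 to 85.4. In form: [[tx, ty, tz, rx, ry, rz, jaw], ...]. A call has 1 to 12 rows; each row is the pose to reach, as a shift and turn from the pose commanded when the call began; what a row does not reach only later rows make up. A row lasts 1/8 s, in which the tool goes at most 62.5 mm and 10.7 degrees, less where a joint would pass 70% of its speed; a pose out of reach is approached as far as the arm can. A call with a gripper value outside its range is refused whole. The fingers move at their own pace and stop on an object; "newtons" is the grip in N (left out, the last holds). Time passes only in rows, so rows that repeat a pose let the fingers close. It gives the time, the measured TCP pose, the force, the opening and the grip force at its end, in the units of the state.
- env.get_state(): the state, without advancing time (a new reading comes with each control period).
- env.get_image(name): name is "scene" or "top" or "wrist"; returns a dict with "pixels" (480x640x3 uint8, red, green, blue), "range_z" (480x640 float32, mm along the optical axis (not along the pixel's ray), 0 where there is no reading), "K" (3x3 intrinsics, pixels), "camera_from_world" (4x4, takes a point from world to camera coordinates). Camera axes: x right, y down, z forward; pixel columns grow to the right and rows downward; lengths in mm; the calibration is good to about 2 mm. A picture is of the moment at which its call begins.
- env.close_job(): hands the job in; it is judged then, once.
The state is a dict: "clock": time; "qpos": joint angles; "qd": joint speeds; "joint_efforts": joint torques, N m; "tool_pos": TCP position; "tcp_rot": TCP orientation; "contact_force": force on the tool from outside, world axes, zero at the start; "moment": the same for the moment, N m; "gripper_width": opening from 0.0 (shut) to 1.0 (fully open); "grip_force": force on a finger pad.
Only numpy, scipy, OpenCV 4.12 (cv2) and the standard library are available. Lean on these libraries where they do the work, as an engineer would, in place of code of your own. Each camera call takes 0.05 s, during which the arm holds its last target. There are 200 camera calls.

## Working session

There is one attempt and no reset: what is moved stays moved. The work goes in short steps, Python scripts to look and compute and a tool call to move; the robot and the scene stay as the last step left them, time stands still between calls to the robot, and variables do not carry over. Pictures are saved under pics/ and viewed, at most 10 in all, crops included, and the job is handed in when it is done.

Besides the shell and the picture viewer there is one more tool, called after "Call:" as a command line: name --pt "numbers of a row" for each row, then --argument value for the rest. carry_out: Moves the arm, as the interface text tells. Its arguments: {"type":"object","properties":{"rows":{"type":"array","items":{"type":"array","items":{"type":"number"}}},"newtons":{"type":"number"}},"required":["rows"]}

```bash
mkdir -p pics; ls
cat > h.py <<'E'
import numpy as np, cv2
from station import env
def grab(n,tag):
    d=env.get_image(n); np.savez(f'pics/{tag}.npz',**d); cv2.imwrite(f'pics/{tag}.png',d['pixels'][:,:,::-1]); return d
def load(tag): return dict(np.load(f'pics/{tag}.npz'))
def cloud(d):
    K=d['K'];z=d['range_z'];v,u=np.mgrid[:480,:640]
    p=np.stack([(u-K[0,2])/K[0,0]*z,(v-K[1,2])/K[1,1]*z,z],-1)
    T=np.linalg.inv(d['camera_from_world']); w=p@T[:3,:3].T+T[:3,3]; w[z==0]=np.nan; return w
def onplane(d,u,v,h):
    T=np.linalg.inv(d['camera_from_world']); r=T[:3,:3]@np.linalg.solve(d['K'],[u,v,1.]); c=T[:3,3]
    return c+r*(h-c[2])/r[2]
def proj(d,p):
    T=d['camera_from_world']; c=T[:3,:3]@np.asarray(p,float)+T[:3,3]; q=d['K']@c; return q[:2]/q[2]
E
python3 - <<'E'
from h import *
a=grab('top','t0');b=grab('scene','s0')
cv2.imwrite('pics/both.png',cv2.resize(np.vstack([a['pixels'],b['pixels']])[:,:,::-1],(400,600)))
for d in(a,b):print(d['K'].round(1).tolist(),np.linalg.inv(d['camera_from_world']).round(2).tolist())
print(env.get_state())
E
```

```text
pics
[[521.4, 0.0, 321.6], [0.0, 521.4, 239.1], [0.0, 0.0, 1.0]] [[-0.01, -1.0, 0.08, 432.57], [-1.0, 0.02, 0.01, -44.5], [-0.01, -0.08, -1.0, 1487.24], [0.0, 0.0, 0.0, 1.0]]
[[552.9, 0.0, 310.9], [0.0, 552.9, 239.3], [0.0, 0.0, 1.0]] [[-0.2, 0.52, -0.83, 1524.59], [0.98, 0.09, -0.17, 143.23], [-0.01, -0.85, -0.53, 746.27], [0.0, 0.0, 0.0, 1.0]]
{'clock': 0.1, 'qpos': array([ 1.12752399,  0.41789519, -0.01035644,  1.61409588,  0.00470976,
        1.11069411, -0.05297724]), 'qd': array([-0.00047537, -0.00042161, -0.00015727, -0.0014194 ,  0.00074051,
       -0.00086836,  0.00052597]), 'joint_efforts': array([ 5.73829730e-04, -8.65827870e+01,  6.79731220e-01, -4.35635269e+01,
        1.91785960e-02,  4.96540146e-03,  6.58494878e-05]), 'tool_pos': array([ 244.30694812, -574.94443663,  230.7421031 ]), 'tcp_rot': array([-3.07737978e+00, -6.26789819e-01,  4.43803173e-04]), 'contact_force': array([-0.578796  , -0.41153543, -0.48215554]), 'moment': array([ 0.00678671, -0.01954839,  0.02251739]), 'grip_force': 0.0, 'gripper_width': 1.0009427958716504}
```

View pics/t0.png

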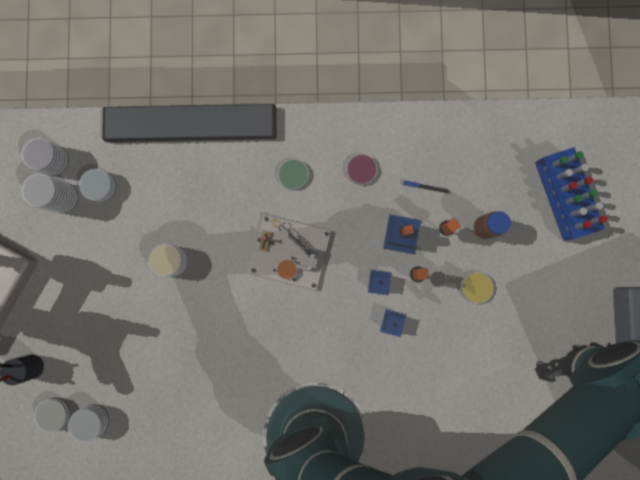

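View pics/s0.png

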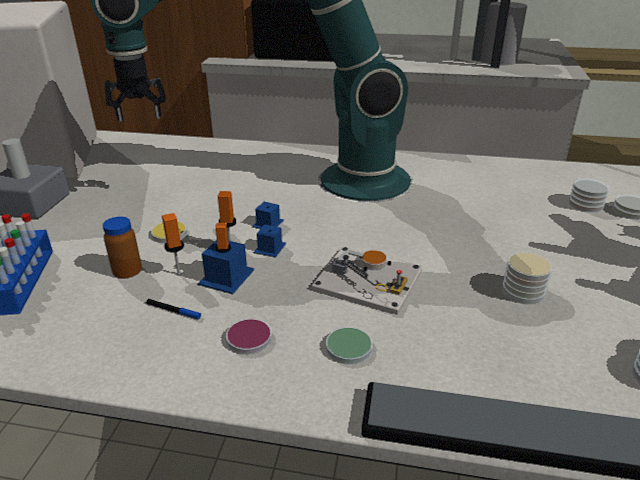

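Three orange handles are visible: in the large blue holder (top 407,229 / scene 222,236), at top 450,227 / scene 172,232, and at top 420,273 / scene 226,208. There are three blue holders, the largest at top 403,233. The jig sits at top (290,250). Next I'll take a close crop and heights.

Run:
```python
from h import *
a=load('t0');b=load('s0')
c1=cv2.resize(b['pixels'][180:310,130:430],None,fx=2.6,fy=2.6,interpolation=cv2.INTER_CUBIC)[:,:780]
c2=cv2.resize(a['pixels'][205:297,235:495],None,fx=3,fy=2.8,interpolation=cv2.INTER_CUBIC)
cv2.imwrite('pics/crop1.png',np.vstack([c1,c2])[:598,:,::-1])
for n,d in(('top',a),('scene',b)):
    w=cloud(d); hsv=cv2.cvtColor(d['pixels'],cv2.COLOR_RGB2HSV)
    for nm,lo,hi in(('orange',(5,150,100),(14,255,255)),('blue',(105,130,40),(125,255,255))):
        m=cv2.inRange(hsv,lo,hi); k,l,s,c=cv2.connectedComponentsWithStats(m)
        for i in range(1,k):
            if s[i,4]<25: continue
            p=w[l==i]; p=p[~np.isnan(p[:,0])]
            if len(p)==0: continue
            zt=np.percentile(p[:,2],97); t=p[p[:,2]>zt-8]
            print(n,nm,c[i].round(),s[i,4],'z',np.percentile(p[:,2],[2,50,97]).round(),'top',np.median(t,0).round(),'ext',(np.percentile(t,98,0)-np.percentile(t,2,0)).round())
```

```text
top orange [452. 225.] 88 z [149. 154. 159.] top [ 566. -365.  154.] ext [24. 26.  8.]
top orange [408. 229.] 48 z [135. 140. 145.] top [ 559. -253.  141.] ext [17. 18.  9.]
top orange [421. 273.] 82 z [148. 154. 160.] top [ 443. -281.  155.] ext [20. 23.  8.]
top blue [561. 196.] 1633 z [ 3. 62. 69.] top [ 655. -696.   65.] ext [232. 102.   9.]
top blue [574. 164.] 52 z [59. 64. 69.] top [ 739. -724.   64.] ext [12. 33.  8.]
top blue [579. 176.] 49 z [58. 64. 69.] top [ 706. -738.   65.] ext [14. 31.  8.]
top blue [584. 189.] 53 z [58. 64. 70.] top [ 669. -749.   65.] ext [14. 30.  8.]
top blue [588. 201.] 49 z [60. 64. 70.] top [ 636. -760.   64.] ext [12. 29.  8.]
top blue [593. 214.] 51 z [58. 63. 69.] top [ 600. -772.   64.] ext [14. 26.  9.]
top blue [499. 222.] 349 z [124. 130. 135.] top [ 574. -490.  131.] ext [48. 51.  9.]
top blue [598. 226.] 42 z [59. 63. 68.] top [ 566. -781.   64.] ext [12. 25.  8.]
scene orange [226. 206.] 316 z [ 87. 128. 156.] top [ 449. -283.  155.] ext [29. 25.  8.]
scene orange [172. 230.] 414 z [ 87. 129. 156.] top [ 573. -365.  155.] ext [31. 31.  8.]
scene orange [222. 235.] 259 z [ 85. 118. 142.] top [ 566. -253.  140.] ext [25. 20.  8.]
scene orange [125. 237.] 102 z [ 99. 105. 112.] top [ 591. -470.  108.] ext [39. 25.  8.]
scene orange [374. 257.] 181 z [30. 33. 36.] top [464.  71.  33.] ext [47. 48.  7.]
scene blue [269. 229.] 1163 z [ 3. 35. 54.] top [ 406. -205.   52.] ext [161.  79.   9.]
scene blue [117. 226.] 419 z [117. 130. 133.] top [ 581. -491.  131.] ext [56. 54.  8.]
scene blue [ 25. 275.] 1874 z [ 3. 32. 67.] top [ 672. -681.   65.] ext [223.  79.   8.]
scene blue [226. 267.] 1701 z [ 5. 45. 80.] top [ 576. -244.   78.] ext [70. 73.  9.]
scene blue [189. 313.] 134 z [ 4. 12. 17.] top [ 707. -287.   13.] ext [16. 44.  8.]
```

View pics/crop1.png

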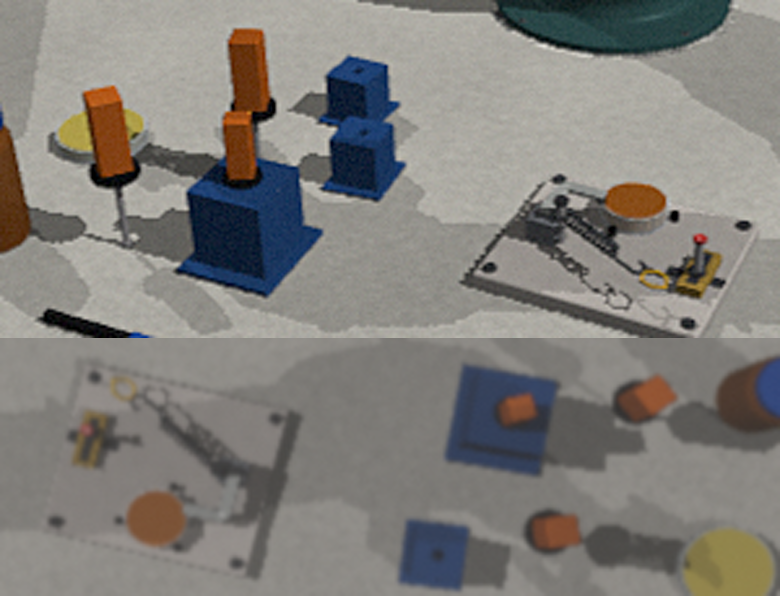

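The handle in the large holder tops out at 140 mm, which is 20 + 120, so it matches. The other two are larger at about 156 mm and stand free. In the crop the jig's yellow loop is at (123,387) in the top half-crop and the red post cap at (85,430). Next comes the wrist camera geometry, a coarse jig pose and a joint model check.

```bash
cat >> h.py <<'E'
from scipy.spatial.transform import Rotation as R
def tcp():
    s=env.get_state(); T=np.eye(4); T[:3,:3]=R.from_rotvec(s['tcp_rot']).as_matrix(); T[:3,3]=s['tool_pos']; return T
E
python3 - <<'E'
from h import *
d=grab('wrist','w0'); T=tcp(); print('tcp\n',T.round(3)); print('cam in tcp\n',(np.linalg.inv(T)@np.linalg.inv(d['camera_from_world'])).round(3)); print(d['K'].round(1).tolist())
for t in('t0','s0'):
    a=load(t); w=cloud(a); 
    m=(abs(w[...,2]-15)<5)&(w[...,0]>380)&(w[...,0]<640)&(w[...,1]>-70)&(w[...,1]<200)
    m=cv2.morphologyEx(m.astype(np.uint8),cv2.MORPH_OPEN,np.ones((3,3)))
    k,l,s,c=cv2.connectedComponentsWithStats(m); i=1+s[1:,4].argmax()
    p=w[l==i][:,:2].astype(np.float32); r=cv2.minAreaRect(p); print(t,r,cv2.boxPoints(r).round().tolist())
    hsv=cv2.cvtColor(a['pixels'],cv2.COLOR_RGB2HSV); 
    for nm,lo,hi,h in(('yel',(18,90,90),(32,255,255),45),('red',(170,90,90),(180,255,255),60)):
        mm=cv2.inRange(hsv,lo,hi)*((abs(w[...,0]-510)<120)&(abs(w[...,1]-60)<140)); v,u=mm.nonzero(); 
        k,l,s,c=cv2.connectedComponentsWithStats(mm.astype(np.uint8))
        for j in range(1,k):
            if s[j,4]>3: print(nm,c[j].round(1),s[j,4],onplane(a,*c[j],h).round(1))
E
```

```text
tcp
 [[ 9.20000e-01  3.91000e-01 -0.00000e+00  2.44329e+02]
 [ 3.91000e-01 -9.20000e-01  1.00000e-03 -5.74983e+02]
 [-0.00000e+00 -1.00000e-03 -1.00000e+00  2.30790e+02]
 [ 0.00000e+00  0.00000e+00  0.00000e+00  1.00000e+00]]
cam in tcp
 [[-1.00000e-03 -9.45000e-01 -3.28000e-01  8.48200e+01]
 [ 1.00000e+00 -1.00000e-03  1.00000e-03 -2.94000e-01]
 [-1.00000e-03 -3.28000e-01  9.45000e-01 -1.43038e+02]
 [ 0.00000e+00  0.00000e+00  0.00000e+00  1.00000e+00]]
[[363.7, 0.0, 318.1], [0.0, 363.7, 245.5], [0.0, 0.0, 1.0]]
t0 ((512.2481689453125, 83.05362701416016), (146.24339294433594, 162.4783935546875), 81.88793182373047) [[422.0, 22.0], [582.0, -1.0], [603.0, 144.0], [442.0, 167.0]]
yel [266.4 233.6] 18 [562.2 125.2  45. ]
yel [261.  244.1] 15 [532.9 140.5  45. ]
yel [265.8 245.6] 20 [528.5 127.   45. ]
s0 ((515.015625, 61.18701171875), (201.8340301513672, 180.3926239013672), 75.3878402709961) [[402.0, -14.0], [577.0, -59.0], [628.0, 136.0], [453.0, 182.0]]
yel [399.9 285.6] 86 [580.2 136.3  45. ]
yel [395.2 280.8] 5 [565.1 125.5  45. ]
yel [380.9 287.1] 38 [592.3  97.7  45. ]
```

Call:
carry_out --pt "40 40 0 0 0 0 85" --pt "90 92 0 0 0 0 85" --pt "132 134 0 0 0 0 85" --pt "174 176 0 0 0 0 85" --pt "216 218 0 0 0 0 85" --pt "258 260 0 0 0 0 85" --pt "290 296 0 0 0 0 85" --pt "310 316 0 0 0 0 85" --pt "316 322 0 0 0 0 85" --pt "316 322 0 0 0 0 85" --pt "316 322 0 0 0 0 85"

```text
clock: 1.52
tool_pos: [559.6, -254.5, 231.2]
tcp_rot: [3.079, 0.624, -0.001]
contact_force: [0.1, 0.5, -0.2]
gripper_width: 0.998
grip_force: 0.0
```

Run:
```python
from h import *
d=grab('wrist','w1'); print(tcp().round(2))
w=cloud(d); hsv=cv2.cvtColor(d['pixels'],cv2.COLOR_RGB2HSV)
for nm,lo,hi in(('orange',(4,130,60),(16,255,255)),('blue',(105,130,40),(125,255,255))):
    m=cv2.inRange(hsv,lo,hi); k,l,s,c=cv2.connectedComponentsWithStats(m)
    for i in range(1,k):
        if s[i,4]<300: continue
        p=w[l==i]; p=p[~np.isnan(p[:,0])]
        if not len(p): continue
        zt=np.percentile(p[:,2],90); t=p[p[:,2]>zt-4]; print(nm,c[i].round(),s[i,4],'zt',zt.round(1),t.mean(0).round(1),cv2.minAreaRect(t[:,:2].astype(np.float32)))
```

```text
[[ 9.2000e-01  3.9000e-01 -0.0000e+00  5.5964e+02]
 [ 3.9000e-01 -9.2000e-01 -0.0000e+00 -2.5444e+02]
 [-0.0000e+00  0.0000e+00 -1.0000e+00  2.3127e+02]
 [ 0.0000e+00  0.0000e+00  0.0000e+00  1.0000e+00]]
orange [318. 241.] 1482 zt 141.1 [ 559.9 -253.6  140.3] ((559.0770263671875, -253.91212463378906), (22.05991554260254, 21.26268768310547), 13.243570327758789)
orange [542. 289.] 5100 zt 107.1 [ 581.  -470.6  107.1] ((578.1891479492188, -476.8165588378906), (35.680419921875, 63.0531005859375), 77.60529327392578)
orange [460. 289.] 3653 zt 155.6 [ 568.3 -364.7  155. ] ((567.5722045898438, -365.793701171875), (28.526283264160156, 27.76170539855957), 34.338653564453125)
orange [296. 378.] 2943 zt 155.5 [ 446.  -282.6  154.9] ((444.47674560546875, -283.0614318847656), (28.528406143188477, 27.406597137451172), 5.902425289154053)
blue [409.  79.] 798 zt 15.0 [ 702.  -284.5   13.7] ((701.9963989257812, -285.3110046386719), (46.00550842285156, 12.406516075134277), 77.81919860839844)
blue [317. 205.] 7043 zt 79.2 [ 565.3 -251.5   78.5] ((558.927490234375, -254.22760009765625), (69.8291015625, 70.37135314941406), 78.12310028076172)
blue [212. 297.] 2395 zt 52.5 [ 431.2 -187.    54.8] ((476.6105041503906, -195.88580322265625), (46.14982223510742, 154.17138671875), 81.67050170898438)
blue [599. 334.] 4731 zt 131.4 [ 575.8 -489.   130.6] ((573.904541015625, -489.73126220703125), (59.78863525390625, 55.985103607177734), 38.961181640625)
blue [233. 368.] 330 zt 5.5 [ 336.7 -237.2    9. ] ((421.4158630371094, -219.98037719726562), (225.38699340820312, 41.83820343017578), 11.146689414978027)
blue [211. 410.] 866 zt 52.8 [ 321.8 -230.9   63.2] ((423.11846923828125, -234.71188354492188), (34.328121185302734, 284.0881042480469), 89.1646728515625)
```

View pics/w1.png

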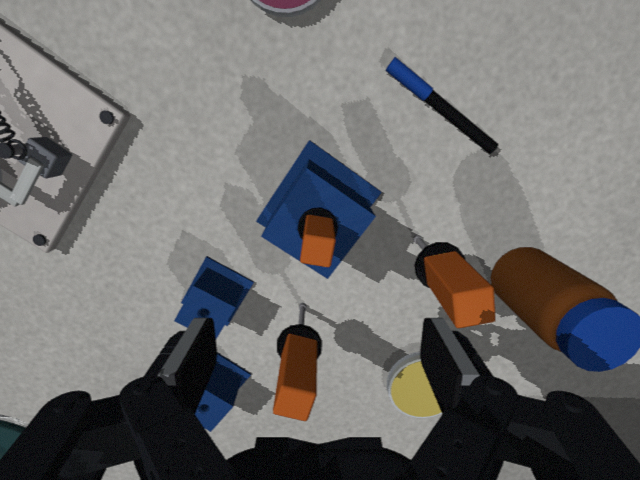

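The picture shows the target handle top at about (318,240) in the largest holder at (320,210), with the decoys clear at (460,290) and (296,378). The handle yaw is about 13.5°, so I turn −9.5° and descend.

Call:
carry_out --pt "0 0 -20 0 0 -5 60" --pt "-0.5 0.5 -60 0 0 -9.5 60" --pt "-0.5 0.5 -100 0 0 -9.5 60" --pt "-0.5 0.5 -130 0 0 -9.5 60" --pt "-0.5 0.5 -138 0 0 -9.5 60" --pt "-0.5 0.5 -138 0 0 -9.5 60" --pt "-0.5 0.5 -138 0 0 -9.5 15" --pt "-0.5 0.5 -138 0 0 -9.5 15" --pt "-0.5 0.5 -138 0 0 -9.5 15" --pt "-0.5 0.5 -138 0 0 -9.5 15" --pt "-0.5 0.5 -138 0 0 -9.5 15" --pt "-0.5 0.5 -138 0 0 -9.5 15" --newtons 100

```text
clock: 3.08
tool_pos: [560.4, -253.0, 94.4]
tcp_rot: [3.119, 0.37, 0.002]
contact_force: [-1.4, -0.8, 7.7]
gripper_width: 0.246
grip_force: 97.5
```

Call:
carry_out --pt "0 0 8 0 0 0 15" --pt "0 0 30 0 0 0 15" --pt "0 0 70 0 0 0 15" --pt "0 0 110 0 0 0 15" --pt "0 14 138 0 0 -4 15" --pt "-8 60 140 0 0 -12 15" --pt "-20 120 140 0 0 -20 15" --pt "-32 180 140 0 0 -28 15" --pt "-44 240 140 0 0 -30 15" --pt "-56 300 140 0 0 -30 15" --pt "-66 350 140 0 0 -30 15" --pt "-70 384 140 0 0 -30 15"

```text
clock: 4.58
tool_pos: [489.1, 133.7, 234.1]
tcp_rot: [-3.109, 0.447, -0.001]
contact_force: [0.6, -0.5, -0.8]
gripper_width: 0.249
grip_force: 97.7
```

Call:
carry_out --pt "0 0 0 0 0 0 15" --pt "0 0 0 0 0 0 15"

```text
clock: 4.82
tool_pos: [490.0, 130.6, 233.6]
tcp_rot: [3.109, -0.451, 0.0]
contact_force: [1.1, -0.5, -1.2]
gripper_width: 0.246
grip_force: 97.8
```

Run:
```python
from h import *
d=grab('wrist','w2'); print(tcp().round(3)); s=env.get_state(); print(s['contact_force'],s['gripper_width'],s['qpos'].round(2))
w=cloud(d); hsv=cv2.cvtColor(d['pixels'],cv2.COLOR_RGB2HSV)
for nm,lo,hi in(('yel',(18,90,70),(34,255,255)),('red1',(170,120,70),(180,255,255)),('red2',(0,150,70),(4,255,255)),('or',(5,130,60),(16,255,255))):
    m=cv2.inRange(hsv,lo,hi); k,l,s,c=cv2.connectedComponentsWithStats(m)
    for i in range(1,k):
        if s[i,4]<40: continue
        p=w[l==i]; p=p[~np.isnan(p[:,0])]
        if len(p): print(nm,c[i].round(),s[i],np.median(p,0).round(1),np.percentile(p[:,2],[5,95]).round(1))
```

```text
[[ 9.59000e-01 -2.85000e-01  0.00000e+00  4.90121e+02]
 [-2.85000e-01 -9.59000e-01 -0.00000e+00  1.30293e+02]
 [ 0.00000e+00  0.00000e+00 -1.00000e+00  2.33506e+02]
 [ 0.00000e+00  0.00000e+00  0.00000e+00  1.00000e+00]]
[-0.1308617  -1.07179088 -0.24230752] 0.24368496762172576 [-0.07  0.22 -0.28  1.89  0.07  1.04 -2.24]
yel [318.  91.] [303  77  30  30 280] [593.4 100.2  46.6] [16.5 48.1]
yel [298. 157.] [286 127  25  61 844] [542.3 133.2  25.4] [24.1 26.7]
red2 [296. 153.] [290 147  13  14  59] [551.6 131.6  61.5] [59.8 62.6]
or [383. 220.] [ 356  193   56   55 2387] [464.   72.   33.5] [32.3 34.7]
or [318. 393.] [ 286  367   66   54 3093] [489.6 131.1 279.5] [278.6 280.3]
```

View pics/w2.png

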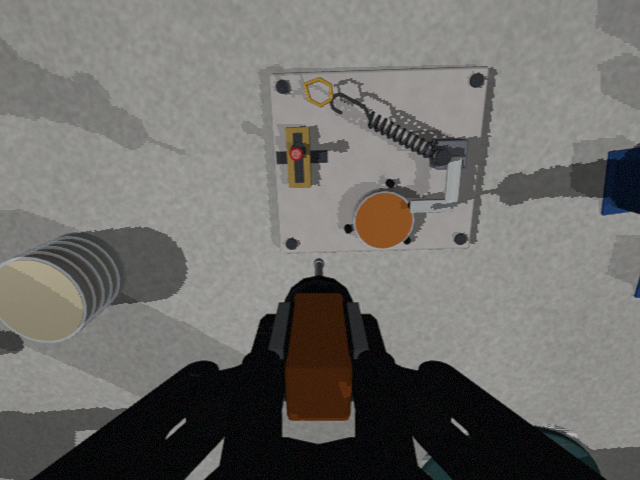

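The wrist view shows the loop at (318,91), the red post cap at (296,153) on the brass block at (298,157), the spring pin near (441,156) and the puller tip at (319,262).

```bash
cat > meas.py <<'E'
from h import *
def meas(tag,ly=(280,350,70,120)):
    d=load(tag); w=cloud(d); hsv=cv2.cvtColor(d['pixels'],cv2.COLOR_RGB2HSV)
    m=cv2.inRange(hsv,(18,80,60),(34,255,255)); z=w[...,2]
    br=(m>0)&(abs(z-25)<4); k,l,s,c=cv2.connectedComponentsWithStats(br.astype(np.uint8)); i=1+s[1:,4].argmax()
    v,u=(l==i).nonzero(); p=np.array([onplane(d,a,b,25)[:2] for a,b in zip(u,v)],np.float32); r=cv2.minAreaRect(p); print('brass',r,cv2.boxPoints(r).round(1).tolist())
    x=m.copy(); x[br]=0; x[(z<35)|(z>55)]=0
    k,l,s,c=cv2.connectedComponentsWithStats(x); i=1+s[1:,4].argmax()
    cn=max(cv2.findContours((l==i).astype(np.uint8),cv2.RETR_EXTERNAL,cv2.CHAIN_APPROX_NONE)[0],key=len)
    hull=cv2.convexHull(cn)[:,0]; M=cv2.moments(hull); c=(M['m10']/M['m00'],M['m01']/M['m00'])
    lw=onplane(d,*c,45.5); print('loop px',np.round(c,1),'world',lw.round(1),'z med',np.median(z[l==i]))
    hp=np.array([onplane(d,*q,45.5)[:2] for q in hull],np.float32); print('loop rect',cv2.minAreaRect(hp))
    rd=cv2.inRange(hsv,(0,140,60),(4,255,255))|cv2.inRange(hsv,(172,120,60),(180,255,255)); rd[abs(z-61)>5]=0
    v,u=rd.nonzero(); c=np.array([(u.min()+u.max())/2,(v.min()+v.max())/2]); print('cap px',c,onplane(d,*c,61).round(1),len(u))
    return d,w,hp
E
python3 - <<'E'
from meas import *
d,w,hp=meas('w2')
z=w[...,2]; q=(z>50)&(z<66)&(np.arange(640)[None]>400)&(np.arange(640)[None]<500)&(np.arange(480)[:,None]<220); v,u=q.nonzero(); print('pin',len(u),np.median(w[q],0),u.mean(),v.mean(), z[q].max(), w[q][:, :2].min(0), w[q][:, :2].max(0))
g=cv2.cvtColor(d['pixels'],cv2.COLOR_RGB2GRAY)
zz=z[250:285,305:335]; t=(z>140)&(z<175)&(np.arange(480)[:,None]<275)&(abs(np.arange(640)[None]-319)<15); v,u=t.nonzero(); print('tip',np.c_[u,v].min(0),np.c_[u,v].max(0),np.percentile(z[t],[2,50,98]),np.median(w[t],0))
tp=v<v.min()+6; print(w[t][tp].mean(0))
c=cv2.resize(d['pixels'][60:280,270:480],None,fx=2.7,fy=2.7,interpolation=cv2.INTER_CUBIC); cv2.imwrite('pics/c2.png',c[:,:,::-1])
print(proj(d,[0,0,0]))
E
```

```text
brass ((543.9041137695312, 134.07257080078125), (21.776254653930664, 55.67532730102539), 75.21717071533203) [[514.2000122070312, 130.60000610351562], [568.0, 116.4000015258789], [573.5999755859375, 137.5], [519.7999877929688, 151.6999969482422]]
loop px [318.7  91.3] world [592.6  99.8  45.5] z med 46.6838886255085
loop rect ((592.0142822265625, 99.24748229980469), (22.409317016601562, 22.076875686645508), 2.750776529312134)
cap px [296.  153.5] [550.6 132.3  61. ] 73
pin 432 [517.62142856  20.66399583  53.24658335] 429.12268518518516 149.72916666666666 61.28386340076668 [505.34360245   6.16000298] [542.53697717  42.60599351]
tip [314 258] [324 269] [160.8825825  165.064722   173.65336169] [490.39965304 130.0942064  165.064722  ]
[490.56833431 130.24040058 163.8417681 ]
[501.41021827 498.59519312]
```

View pics/c2.png

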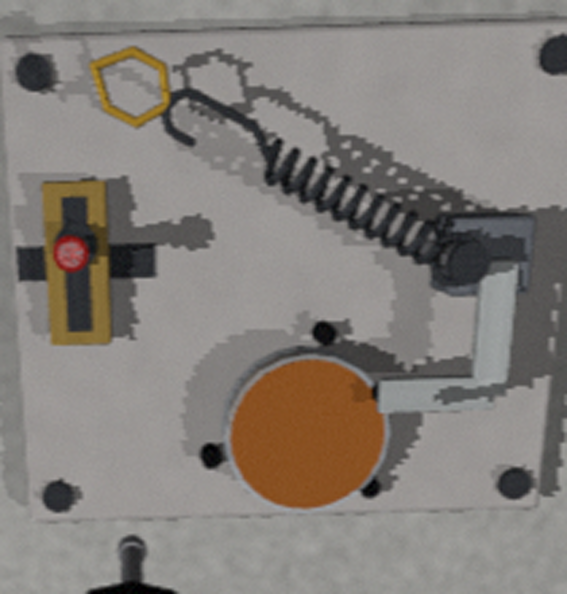

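The crop shows the block, the cap at (70,253), the hook opening toward the pin, the pin cap at (464,258) and a corner screw at (35,72) near the swing path. I'll check the screw's height and the pin.

Run:
```python
from h import *
d=load('w2'); w=cloud(d)
p=onplane(d,270+464/2.7,60+258/2.7,59)[:2]; print('pin',p)
a=np.radians(75.2);E=np.array([[np.cos(a),np.sin(a)],[-np.sin(a),np.cos(a)]])
for n,q in(('block',(543.9,134.1)),('cap',(550.6,132.3)),('loop',(592.6,99.8)),('screw',onplane(d,270+35/2.7,60+72/2.7,18)[:2])):
    r=E@(np.array(q)-p); print(n,r.round(1),np.hypot(*r).round(1),np.degrees(np.arctan2(r[1],r[0])).round(1))
print(w[84:90,280:286,2].round(1)[::2])
```

```text
pin [513.47319712  13.86979436]
block [124.    1.3] 124.0 0.6
cap [124.   -5.6] 124.1 -2.6
loop [103.3 -54.6] 116.8 -27.8
screw [135.4 -61.3] 148.7 -24.3
[[17.7 19.1 19.2 17.4 18.2 17.5]
 [17.9 18.1 19.6 18.8 18.6 18.8]
 [19.  18.2 19.6 18.3 18.7 18. ]]
```

Call:
carry_out --pt "30 -9 0 0 0 0 15" --pt "65 -20 -10 0 0 0 15" --pt "95 -28 -40 0 0 0 15" --pt "102 -30 -75 0 0 0 15" --pt "102 -30 -93 0 0 0 15" --pt "102 -30 -97 0 0 0 15" --pt "102 -30 -97 0 0 0 15" --pt "102 -30 -97 0 0 0 15"

```text
clock: 5.88
tool_pos: [592.4, 101.5, 137.6]
tcp_rot: [-3.109, 0.45, -0.003]
contact_force: [-0.3, 0.4, -0.8]
gripper_width: 0.245
grip_force: 97.9
```

Run:
```python
from meas import *
d=grab('wrist','w3'); print(tcp()[:3,3].round(1))
try: meas('w3')
except Exception as e: print(e)
c=proj(d,[592.4,100.3,64]); print(c); u,v=c.astype(int)
x0,y0=max(u-110,0),max(v-110,0); k=d['pixels'][y0:y0+170,x0:x0+220]; print(x0,y0)
cv2.imwrite('pics/c3.png',cv2.resize(k,None,fx=3,fy=3,interpolation=cv2.INTER_CUBIC)[:,:,::-1])
```

```text
[592.3 101.5 137.4]
brass ((560.463134765625, 130.24334716796875), (21.029138565063477, 22.21445655822754), 73.50616455078125) [[546.7999877929688, 123.30000305175781], [568.0999755859375, 117.0], [574.0999755859375, 137.1999969482422], [552.7999877929688, 143.5]]
loop px [320.5 248.9] world [592.8  99.9  45.5] z med nan
loop rect ((592.0985107421875, 99.6419448852539), (22.257078170776367, 21.84912109375), 2.3254220485687256)
zero-size array to reduction operation minimum which has no identity
[320.28024594 259.26160205]
210 149
```

View pics/c3.png

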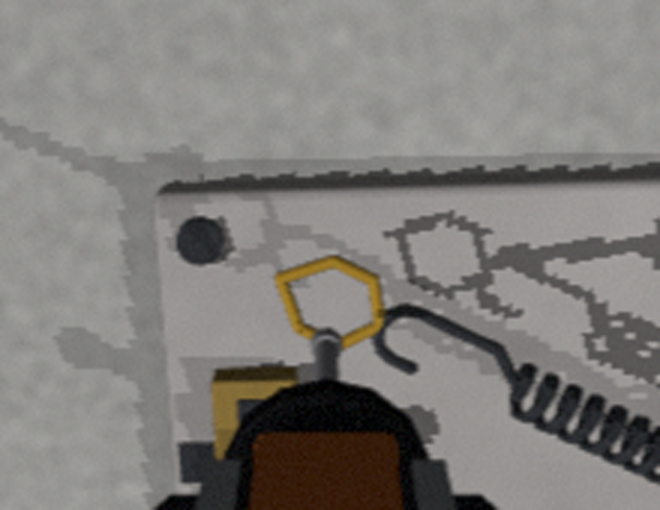

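The crop shows the tip at (325,345) just above the loop and lined up with its centre. I descend into the loop.

Call:
carry_out --pt "0.5 -1 -6 0 0 0 15" --pt "0.5 -1 -14 0 0 0 15" --pt "0.5 -1 -22 0 0 0 15" --pt "0.5 -1 -30 0 0 0 15" --pt "0.5 -1 -35 0 0 0 15" --pt "0.5 -1 -36 0 0 0 15" --pt "0.5 -1 -36 0 0 0 15"

```text
clock: 6.8
tool_pos: [592.5, 100.3, 100.4]
tcp_rot: [-3.109, 0.45, -0.0]
contact_force: [0.6, -0.3, -1.5]
gripper_width: 0.242
grip_force: 97.9
```

Run:
```python
from h import *
d=grab('wrist','w4'); print(tcp()[:3,3].round(1))
c=proj(d,[592.8,100,45]); u,v=c.astype(int)
x0,y0=max(u-110,0),max(v-110,0); k=d['pixels'][y0:y0+170,x0:x0+220]
cv2.imwrite('pics/c4.png',cv2.resize(k,None,fx=3,fy=3,interpolation=cv2.INTER_CUBIC)[:,:,::-1])
```

```text
[592.6 100.3 100.5]
```

View pics/c4.png

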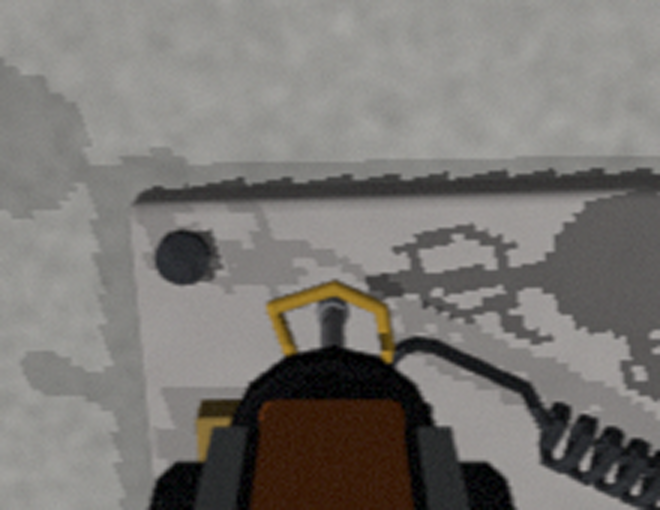

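The crop shows the rod standing inside the loop, with the tip below the wire. I pull out gently along the spring.

Call:
carry_out --pt "3.4 3.6 0 0 0 0 15" --pt "6.8 7.3 0 0 0 0 15" --pt "9 9.6 0 0 0 0 15" --pt "11 11.8 0 0 0 0 15" --pt "13 14 0 0 0 0 15" --pt "15 16 0 0 0 0 15" --pt "17 18 0 0 0 0 15" --pt "18.6 20 0 0 0 0 15" --pt "18.6 20 0 0 0 0 15" --pt "18.6 20 0 0 0 0 15"

```text
clock: 8.1
tool_pos: [610.9, 120.2, 100.2]
tcp_rot: [3.109, -0.45, -0.0]
contact_force: [-2.3, -3.4, -1.1]
gripper_width: 0.24
grip_force: 98.0
```

Call:
carry_out --pt "0 3.6 0 0 0 0 15" --pt "-0.2 7.2 0 0 0 0 15" --pt "-1.5 11.7 0 0 0 0 15" --pt "-3.2 16.1 0 0 0 0 15" --pt "-5 20.6 0 0 0 0 15" --pt "-6.8 25.1 0 0 0 0 15" --pt "-9.1 29.2 0 0 0 0 15" --pt "-11.7 33.1 0 0 0 0 15" --pt "-14.6 36.8 0 0 0 0 15" --pt "-17.6 40.1 0 0 0 0 15" --pt "-20.2 41.5 0 0 0 0 15" --pt "-20.2 41.5 0 0 0 0 15"

```text
clock: 9.6
tool_pos: [590.4, 161.3, 100.1]
tcp_rot: [3.108, -0.45, -0.001]
contact_force: [-2.5, -7.2, 0.2]
gripper_width: 0.246
grip_force: 98.1
```

Run:
```python
from h import *
t=tcp()[:2,3]-[512.3,14.2]; print(t,np.hypot(*t),np.degrees(np.arctan2(t[1],t[0])),env.get_state()['contact_force'])
```

```text
[ 78.08849769 147.07122685] 166.51654343462732 62.033619697524365 [-2.47892008 -7.23188127  0.16821846]
```

Call:
carry_out --pt "-2.1 2.5 0 0 0 0 15" --pt "-4.2 4.3 0 0 0 0 15" --pt "-6.9 5.6 0 0 0 0 15" --pt "-9.6 6.8 0 0 0 0 15" --pt "-12.3 8 0 0 0 0 15" --pt "-15 9.1 0 0 0 0 15" --pt "-16.4 9.7 0 0 0 0 15" --pt "-17.7 10.2 0 0 0 0 15" --pt "-19.1 10.7 0 0 0 0 15" --pt "-20.5 11.2 0 0 0 0 15" --pt "-20.5 11.2 0 0 0 0 15"

```text
clock: 10.98
tool_pos: [570.1, 172.3, 100.1]
tcp_rot: [3.108, -0.451, -0.001]
contact_force: [-3.0, -7.5, 0.0]
gripper_width: 0.251
grip_force: 98.1
```

```bash
cat > st.py <<'E'
from h import *
t=tcp()[:2,3]-[512.3,14.2]; th=np.arctan2(t[1],t[0]); F=env.get_state()['contact_force']; e=np.array([np.cos(th),np.sin(th)])
print('r',np.hypot(*t).round(1),'th',np.degrees(th).round(2),'Fr',(F[:2]@e).round(2),'Ft',(F[:2]@[-e[1],e[0]]).round(2),F.round(1))
E
python3 st.py
```

```text
r 168.3 th 69.91 Fr -8.08 Ft 0.22 [-3.  -7.5  0. ]
```

Call:
carry_out --pt "-1.4 0.5 0 0 0 0 15" --pt "-2.8 1 0 0 0 0 15" --pt "-4.2 1.4 0 0 0 0 15" --pt "-5.6 1.9 0 0 0 0 15" --pt "-5.6 1.9 0 0 0 0 15" --pt "-5.6 1.9 0 0 0 0 15"

```text
clock: 11.72
tool_pos: [564.6, 174.1, 100.1]
tcp_rot: [3.108, -0.451, -0.0]
contact_force: [-3.0, -8.8, -1.0]
gripper_width: 0.244
grip_force: 98.1
```

```bash
python3 st.py
```

```text
r 168.2 th 71.88 Fr -9.32 Ft 0.08 [-3.  -8.8 -1. ]
```

Call:
carry_out --pt "-1 0.3 0 0 0 0 15" --pt "-2 0.6 0 0 0 0 15" --pt "-3 0.9 0 0 0 0 15" --pt "-3 0.9 0 0 0 0 15" --pt "-3 0.9 0 0 0 0 15"

```text
clock: 12.35
tool_pos: [562.5, 174.6, 100.4]
tcp_rot: [3.108, -0.452, 0.002]
contact_force: [2.6, -10.0, -1.8]
gripper_width: 0.246
grip_force: 98.0
```

```bash
python3 st.py
python3 - <<'E'
from meas import *
grab('wrist','w5')
try: meas('w5')
except Exception as e: print(e)
E
```

```text
r 168.1 th 72.62 Fr -8.77 Ft -5.43 [  2.6 -10.   -1.8]
brass ((531.4622802734375, 138.08981323242188), (22.003311157226562, 29.59743309020996), 76.00051879882812) [[514.4000244140625, 131.0], [543.2000122070312, 123.80000305175781], [548.5, 145.1999969482422], [519.7999877929688, 152.3000030517578]]
loop px [334.6 270.4] world [560.3 165.3  45.5] z med nan
loop rect ((561.6847534179688, 165.11094665527344), (25.9506778717041, 17.047178268432617), 54.489402770996094)
cap px [397.5 281.5] [550.6 132.8  61. ] 272
```

Side contact is at 72.6°, which is well past where the nose would have touched, so this is the shank on the post. I relieve it slightly and ease back.

Call:
carry_out --pt "0.8 -0.3 0 0 0 0 15" --pt "0.5 -1.8 0 0 0 0 15" --pt "0 -3.2 0 0 0 0 15" --pt "-0.5 -4.6 0 0 0 0 15" --pt "-1 -6 0 0 0 0 15" --pt "-1.4 -7.4 0 0 0 0 15" --pt "-1.9 -8.8 0 0 0 0 15" --pt "-2.3 -10.2 0 0 0 0 15" --pt "-2.3 -10.2 0 0 0 0 15"

```text
clock: 13.52
tool_pos: [560.1, 165.1, 100.5]
tcp_rot: [-3.109, 0.451, -0.002]
contact_force: [1.6, -6.0, -0.6]
gripper_width: 0.246
grip_force: 98.3
```

```bash
python3 st.py
```

```text
r 158.3 th 72.41 Fr -5.22 Ft -3.34 [ 1.6 -6.  -0.6]
```

Call:
carry_out --pt "-0.4 -1.2 0 0 0 0 15" --pt "-0.7 -2.4 0 0 0 0 15" --pt "-1.1 -3.6 0 0 0 0 15" --pt "-1.4 -4.8 0 0 0 0 15" --pt "-1.8 -6 0 0 0 0 15" --pt "-1.9 -7.2 0 0 0 0 15" --pt "-2 -8.2 0 0 0 0 15" --pt "-2 -8.2 0 0 0 0 15"

```text
clock: 14.52
tool_pos: [557.2, 157.3, 100.2]
tcp_rot: [3.109, -0.45, -0.001]
contact_force: [3.4, -3.3, -0.2]
gripper_width: 0.247
grip_force: 98.4
```

```bash
python3 st.py
```

```text
r 150.0 th 72.58 Fr -2.09 Ft -4.26 [ 3.4 -3.3 -0.2]
```

Call:
carry_out --pt "-0.3 -1.2 0 0 0 0 15" --pt "-0.4 -2.4 0 0 0 0 15" --pt "-0.4 -3.6 0 0 0 0 15" --pt "0 -5 0 0 0 0 15" --pt "0.3 -6.2 0 0 0 0 15" --pt "0.3 -7.3 0 0 0 0 15" --pt "0.3 -7.3 0 0 0 0 15" --pt "0.3 -7.3 0 0 0 0 15"

```text
clock: 15.52
tool_pos: [557.7, 150.1, 100.3]
tcp_rot: [-3.109, 0.45, 0.0]
contact_force: [-0.1, 0.0, -0.6]
gripper_width: 0.245
grip_force: 98.4
```

```bash
python3 st.py
python3 - <<'E'
from meas import *
d=grab('wrist','w6')
try: meas('w6')
except Exception as e: print(e)
u,v=proj(d,[552,145,50]).astype(int); x0,y0=max(u-110,0),max(v-100,0)
cv2.imwrite('pics/c6.png',cv2.resize(d['pixels'][y0:y0+170,x0:x0+220],None,fx=3,fy=3,interpolation=cv2.INTER_CUBIC)[:,:,::-1])
E
```

```text
r 143.3 th 71.53 Fr -0.02 Ft 0.11 [-0.1  0.  -0.6]
brass ((560.5404052734375, 129.87135314941406), (21.30315399169922, 21.797208786010742), 74.16149139404297) [[547.0999755859375, 122.5999984741211], [568.0999755859375, 116.5999984741211], [573.9000244140625, 137.10000610351562], [553.0, 143.10000610351562]]
loop px [320.1 270.7] world [557.8 149.1  45.5] z med nan
loop rect ((558.8472290039062, 149.52041625976562), (26.78767204284668, 13.788820266723633), 70.26991271972656)
cap px [352.  285.5] [550.6 133.   61. ] 174
```

View pics/c6.png

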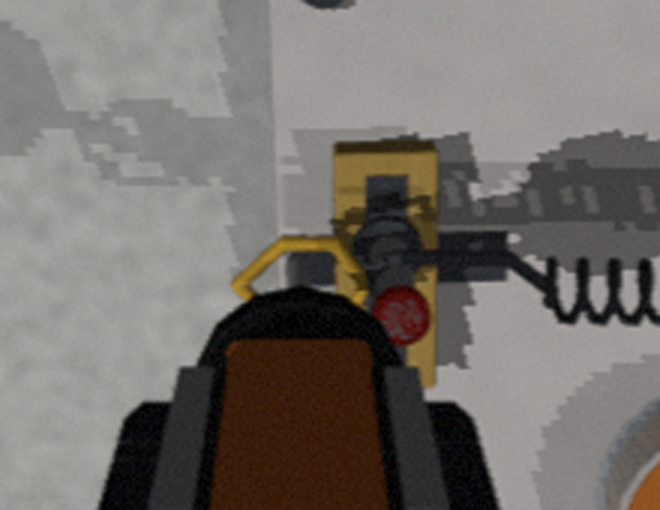

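The crop shows the hook round the post with the loop slack about the rod, and the force is zero. I lift out.

Call:
carry_out --pt "-1 -1 0 0 0 0 15" --pt "-1 -1 8 0 0 0 15" --pt "-1 -1 18 0 0 0 15" --pt "-1 -1 30 0 0 0 15" --pt "-1 -1 50 0 0 0 15" --pt "-1 -1 90 0 0 0 15" --pt "-10 -1 125 0 0 0 15" --pt "-40 -10 134 0 0 0 15" --pt "-65 -18 134 0 0 0 15" --pt "-65 -18 134 0 0 0 15" --pt "-65 -18 134 0 0 0 15"

```text
clock: 16.95
tool_pos: [493.2, 132.3, 234.9]
tcp_rot: [-3.109, 0.45, -0.001]
contact_force: [-0.3, 0.0, 0.2]
gripper_width: 0.248
grip_force: 98.4
```

```bash
python3 st.py
python3 - <<'E'
from meas import *
d=grab('wrist','w7'); print(tcp().round(3))
try: meas('w7')
except Exception as e: print(e)
w=cloud(d);z=w[...,2]; c=proj(d,[*tcp()[:2,3],160]); print(c)
u,v=c.astype(int); s=np.s_[v-25:v+25,u-20:u+20]; q=(z[s]>155)&(z[s]<169); print(q.sum(),w[s][q].mean(0).round(1))
u,v=proj(d,[552,140,50]).astype(int); x0,y0=max(u-110,0),max(v-100,0)
cv2.imwrite('pics/c7.png',cv2.resize(d['pixels'][y0:y0+190,x0:x0+220],None,fx=3,fy=3,interpolation=cv2.INTER_CUBIC)[:,:,::-1])
E
```

```text
r 119.6 th 99.18 Fr 0.05 Ft 0.26 [-0.3  0.   0.2]
[[ 9.59000e-01 -2.84000e-01  1.00000e-03  4.93274e+02]
 [-2.84000e-01 -9.59000e-01  0.00000e+00  1.32299e+02]
 [ 0.00000e+00 -0.00000e+00 -1.00000e+00  2.34632e+02]
 [ 0.00000e+00  0.00000e+00  0.00000e+00  1.00000e+00]]
brass ((534.9100952148438, 136.37033081054688), (21.3159236907959, 35.96143341064453), 73.49215698242188) [[514.5999755859375, 131.3000030517578], [549.0999755859375, 121.0], [555.2000122070312, 141.5], [520.7000122070312, 151.6999969482422]]
loop px [279.8 155.4] world [555.3 149.7  45.5] z med 46.66205217027897
loop rect ((555.1438598632812, 148.9123992919922), (22.144140243530273, 22.148113250732422), 27.825746536254883)
cap px [299.5 156.5] [550.6 132.   61. ] 67
[318.41021194 258.94249295]
62 [493.3 131.9 165.2]
```

View pics/c7.png

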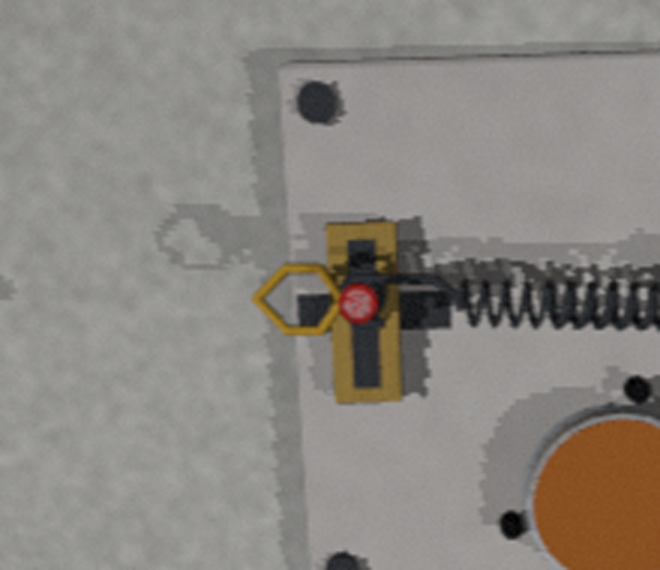

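The crop shows the hook round the red-capped post at (357,303), with the loop 17.5 mm outward as expected. Back to the holder.

Call:
carry_out --pt "5 -30 0 0 0 4 15" --pt "14 -80 0 0 0 12 15" --pt "24 -140 0 0 0 20 15" --pt "34 -200 0 0 0 28 15" --pt "45 -260 0 0 0 30 15" --pt "55 -320 0 0 0 30 15" --pt "62 -365 0 0 0 30 15" --pt "66 -386.3 0 0 0 30 15" --pt "66 -386.3 0 0 0 30 15" --pt "66 -386.3 -20 0 0 30 15" --pt "66 -386.3 -40 0 0 30 15" --pt "66 -386.3 -40 0 0 30 15"

```text
clock: 18.5
tool_pos: [558.5, -252.4, 193.2]
tcp_rot: [-3.118, -0.373, 0.003]
contact_force: [0.2, 0.4, -0.7]
gripper_width: 0.242
grip_force: 98.4
```

Run:
```python
from h import *
d=grab('wrist','w8'); print(tcp().round(3)); w=cloud(d);z=w[...,2]
hsv=cv2.cvtColor(d['pixels'],cv2.COLOR_RGB2HSV); m=(cv2.inRange(hsv,(105,110,30),(125,255,255))>0)&(abs(z-78)<4)&(abs(w[...,0]-559)<60)&(abs(w[...,1]+254)<60)
p=w[m][:,:2].astype(np.float32); r=cv2.minAreaRect(p); print(r,cv2.boxPoints(r).round(1).tolist())
c=proj(d,[*tcp()[:2,3],125]); u,v=c.astype(int); s=np.s_[v-25:v+25,u-20:u+20]; q=(z[s]>112)&(z[s]<130); print(c,q.sum(),w[s][q].mean(0).round(1) if q.sum() else 0)
```

```text
[[ 9.72000e-01  2.35000e-01 -1.00000e-03  5.58970e+02]
 [ 2.35000e-01 -9.72000e-01  1.00000e-03 -2.52844e+02]
 [-0.00000e+00 -1.00000e-03 -1.00000e+00  1.94299e+02]
 [ 0.00000e+00  0.00000e+00  0.00000e+00  1.00000e+00]]
((558.8333740234375, -254.1468505859375), (69.67227172851562, 70.6022720336914), 78.13140869140625) [[517.0999755859375, -281.0], [586.2000122070312, -295.5], [600.5, -227.3000030517578], [531.5, -212.8000030517578]]
[319.49683548 262.21265728] 76 [ 558.6 -252.5  124.4]
```

Call:
carry_out --pt "-0.3 -0.2 0 0 0 0 15" --pt "-0.3 -0.2 -15 0 0 0 15" --pt "-0.3 -0.2 -30 0 0 0 15" --pt "-0.3 -0.2 -38 0 0 0 15" --pt "-0.3 -0.2 -46 0 0 0 15" --pt "-0.3 -0.2 -56 0 0 0 15" --pt "-0.3 -0.2 -68 0 0 0 15" --pt "-0.3 -0.2 -80 0 0 0 15" --pt "-0.3 -0.2 -90 0 0 0 15" --pt "-0.3 -0.2 -96 0 0 0 15" --pt "-0.3 -0.2 -98 0 0 0 15" --pt "-0.3 -0.2 -98 0 0 0 15"

```text
clock: 20.05
tool_pos: [558.5, -254.5, 96.4]
tcp_rot: [3.12, 0.37, 0.0]
contact_force: [0.1, -0.2, -1.1]
gripper_width: 0.248
grip_force: 98.4
```

Call:
carry_out --pt "0 0 -0.7 0 0 0 15" --pt "0 0 -1.5 0 0 0 15" --pt "0 0 -1.5 0 0 0 15" --pt "0 0 -2.2 0 0 0 15" --pt "0 0 -2.2 0 0 0 15"

```text
clock: 20.68
tool_pos: [558.5, -254.4, 94.5]
tcp_rot: [3.12, 0.37, 0.0]
contact_force: [-2.5, 1.4, 4.8]
gripper_width: 0.245
grip_force: 99.6
```

The collar bears on the block. I release and withdraw.

Call:
carry_out --pt "0 0 0 0 0 0 30" --pt "0 0 0 0 0 0 50" --pt "0 0 0 0 0 0 60" --pt "0 0 0 0 0 0 60" --pt "0 0 20 0 0 0 60" --pt "0 0 60 0 0 0 60" --pt "0 0 100 0 0 0 60" --pt "0 0 137 0 0 0 60" --pt "0 0 137 0 0 0 60" --pt "0 0 137 0 0 0 60" --pt "0 0 137 0 0 0 60"

```text
clock: 22.05
tool_pos: [558.0, -254.2, 230.5]
tcp_rot: [-3.119, -0.37, 0.002]
contact_force: [-0.3, 0.6, -0.0]
gripper_width: 0.707
grip_force: 0.0
```

Run:
```python
from h import *
d=grab('wrist','w9'); grab('top','t9'); e=grab('scene','s9'); print(tcp()[:3,3])
for d in(d,e):
    w=cloud(d); hsv=cv2.cvtColor(d['pixels'],cv2.COLOR_RGB2HSV)
    m=(cv2.inRange(hsv,(4,130,50),(16,255,255))>0)&(abs(w[...,0]-559)<25)&(abs(w[...,1]+254)<25)
    p=w[m]; zt=np.percentile(p[:,2],90); t=p[p[:,2]>zt-4]; print('puller',zt,cv2.minAreaRect(t[:,:2].astype(np.float32)))
# loop/post in scene & top, yellow lateral
y=cv2.inRange(cv2.cvtColor(e['pixels'],cv2.COLOR_RGB2HSV),(18,90,70),(34,255,255))
print('loop proj',proj(e,[555.3,149.7,45.5]),'old',proj(e,[592.6,99.8,45.5]))
for q in([555.3,149.7,45.5],[592.6,99.8,45.5]):
    u,v=proj(e,q).astype(int); print(y[v-6:v+7,u-8:u+9].astype(bool).sum())
```

```text
[ 558.19882436 -254.32070405  230.50867218]
puller 141.00089151323328 ((557.0634155273438, -254.5666961669922), (22.17051887512207, 21.278575897216797), 14.011707305908203)
puller 140.55978968781113 ((558.254150390625, -255.62875366210938), (27.97554588317871, 19.71540069580078), 19.810537338256836)
loop proj [407.00187783 279.11823421] old [381.91205439 287.03953238]
66
0
```

```bash
python3 -c "
from h import *
print(env.close_job())"
```

```text
the job is handed in; nothing more can be done
None
```

The spring is hooked on its post, the puller is back home in its holder (top at 141 mm, about 2 mm off the hole's centre), and the job was handed in at about 22 s; no verdict was shown.

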